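# Sort look-alike cabinet feet by weight and set the solid one in the drilling jig

## Task

The three cabinet feet on the sloping rack look the same but weigh differently, so tell them apart by their weight: stand the hollow (lightest) one in the green tray, the concrete-filled (middle) one in the blue tray, and the solid steel (heaviest) one on the drilling jig, pushed fully home so that it touches both sides of the steel vee. All three must end standing upright and released; do not knock any foot over, and leave the screw jar, the offcut and the screwdriver where they are.

Things in the scene. Friction and masses are not known exactly. Their poses are not given: they have to be found in the camera images.
- rack: Fixed wooden rack, 450 mm wide (y), 90 mm deep (x), front to its -x, towards the robot. Origin: underside centre. Its board rises 0.42 rad (24 deg) towards +x. The feet stand on it in a row, at y about -115, 0, +115 mm, the middle of their undersides at x = 0, z = 50 mm. A lip 8 mm high along the board's lower edge stops them sliding
- lamp_bar (a point): middle of the underside of the rack's lamp bar, 28 mm wide, 450 mm long along the rack's y, 193 mm above the bench, on thin posts at y = -215 and +215 mm. It lies 30 mm behind the rack's centre and blocks a gripper coming straight down on the feet: come along their leaning axis, from the front
- foot_a_center (a point): Centre (half-way up) of one of three look-alike feet: dark steel cylinder, 44 mm diameter, 50 mm tall, brass band nearer the top; z is its axis. At the start it leans 0.42 rad (24 deg) towards the rack's -x. One is hollow (0.12 kg), one concrete-filled (0.30), one solid (0.60), within 10 percent, mass central; which stands where varies and cannot be seen
- foot_b_center (a point): Centre (half-way up) of one of three look-alike feet: dark steel cylinder, 44 mm diameter, 50 mm tall, brass band nearer the top; z is its axis. At the start it leans 0.42 rad (24 deg) towards the rack's -x. One is hollow (0.12 kg), one concrete-filled (0.30), one solid (0.60), within 10 percent, mass central; which stands where varies and cannot be seen
- foot_c_center (a point): Centre (half-way up) of one of three look-alike feet: dark steel cylinder, 44 mm diameter, 50 mm tall, brass band nearer the top; z is its axis. At the start it leans 0.42 rad (24 deg) towards the rack's -x. One is hollow (0.12 kg), one concrete-filled (0.30), one solid (0.60), within 10 percent, mass central; which stands where varies and cannot be seen
- green_tray_floor (a point): shallow green plastic tray, fixed, for the hollow foot: 130 mm square outside, walls 4 mm thick and 16 mm high overall. This point is the middle of its inner floor, 4 mm above the bench
- blue_tray_floor (a point): shallow blue plastic tray, fixed, for the concrete-filled foot: 130 mm square outside, walls 4 mm thick and 16 mm high overall. This point is the middle of its inner floor, 4 mm above the bench
- green_tray: the green tray; origin at its underside centre, x and y along its sides
- blue_tray: the blue tray; origin at its underside centre, x and y along its sides
- jig: Fixed drilling jig: wooden board 130 mm square, 12 mm thick, origin at its underside centre, with a steel 90 deg vee of two upright plates, 45 mm long, tops 52 mm above the bench. The vee opens to the jig's +x; none of it stands beyond x = -10 mm; the board is free from there to x = +65 mm. A foot set down there is pushed home along -x
- jig_seat (a point): point on the top face of the jig's board (12 mm above the bench) where the middle of the solid foot's underside lies when it touches both plates of the vee; marked by a red disc; 15 mm from the jig's centre towards its -x. Axes as the jig's
- foot_a: underside centre of the foot with centre foot_a_center
- foot_b: underside centre of the foot with centre foot_b_center
- foot_c: underside centre of the foot with centre foot_c_center
- screw_jar: bystander: closed jar with white cap, 60 mm diameter, 90 mm tall; origin at its underside centre
- offcut: bystander: wooden block 70 x 50 x 40 mm; origin at its underside centre
- screwdriver: bystander: screwdriver lying on the bench, about 200 mm long along its x, handle to -x
Not all that is in view belongs to the job. What is shaped like the foot_c but pink is not meant. Of the things that look like the green_tray, take the one that is farthest to the robot's right at the start.

How it is judged:
By the outcome, as a careful person would: the job done as asked, in the order asked, and still so for the second after the job is handed in, with the robot touching nothing.
It also fails if it takes over 72 s, if anything falls off the work surface, if the arm or the gripper's body presses on something with over 40 N, if the wrist force passes 120 N, or if a joint passes its speed limit or range.

## Robot

A 6-joint arm with a two-finger parallel gripper is mounted at the origin on the work surface. World frame = base frame: x ahead of the robot, y to its left, z up, the work surface at z = 0. Lengths are in m, angles in degrees, forces in N, time in s.
With the tool pointing down it reaches from about 0.375 to 0.9 m from the base axis. Payload 3.1 kg.
Tool frame: the origin (TCP) lies at the very end of the fingers, on their centre line; the grasp point (between the pads) lies 19 mm behind it (bot.hold_point_z is the z of the grasp point in the tool frame, in m); z points along the fingers, y is the line along which they close (so a half turn about z gives the same grasp; the last joint's range is limited). The gripper opens to 87 mm and grips with 3 to 60 N. Pads are 19 mm wide; open, the fingers measure 117 mm over their backs; the gripper's body (75 mm by 190 mm) begins 51 mm behind the grasp point.
Start: joints at [64.658, 30.224, 82.088, -0, 67.689, -10.227], TCP at [0.163, 0.603, 0.223] pointing down, gripper open.
Joint ranges: [-176.69, 176.69], [-43.24, 126.21], [12.49, 139.97], [-82, 262], [0, 151.66], [-163.58, 163.58]. Speed limits (degrees/s): [159.86, 159.86, 180, 180, 180, 180].

## Interface

Orientations are given as a 3x3 rotation matrix whose columns are the frame's x, y, z axes.
In Python, from rig import bot, capture, camera_model gives the robot as it stands.
- The arm moves only by the tool apply_moves, never from a script. Its argument "plan" is text: rows parted by semicolons, each of 6 numbers parted by spaces: the shift along the tool's x, y, z in units of 0.05 m (1.0 is 0.05 m), then the turn, a rotation vector about the tool's x, y, z in units of 360 degrees (1.0 is 360 degrees). In form: dx dy dz ax ay az; .... A call has 1 to 10 rows; each row shifts and turns the commanded pose from where the row before left it, along the tool's axes as they then stand; what a row does not reach is not made up. A row lasts 1/12 s, in which the tool goes at most 41.7 mm and 7.16 degrees, less where a joint would pass 70% of its speed; a pose out of reach is approached as far as the arm can. A call with a number of a shift or a turn outside -1 to 1 is refused whole. A call with a gripper value outside its range is refused whole. "gripper" is the gripper command: -1 is shut, 1 is fully open, values between are in proportion, set as the call begins (left out, the last holds). The fingers move at their own pace and stop on an object; the grip force is fixed at half the most. Time passes only in rows, so rows that do not move let the fingers close. It gives the time, the measured TCP pose, the force, the opening and the grip force at its end, in the units of the state.
- bot.read_state(): the state, without advancing time (a new reading comes with each control period).
- capture(name): name is "scene" or "top" or "wrist"; returns the picture (384x512x3 uint8, red, green, blue); there is no depth.
- camera_model(name): a dict with "vertical_fov" (degrees; the focal length in pixels is half the picture's height over the tangent of half this angle, whatever the lens; pixels are square), "cx", "cy" (the principal point, pixels), "position" and "rotation" of the camera in the world; the wrist camera has in their place "hand_eye" (4x4, takes a point from camera to tool coordinates, whose origin is the TCP and whose axes are the flange's). Camera axes: x right, y down, z forward; pixel columns grow to the right and rows downward; lengths in m; the calibration is good to about 2 mm. The wrist camera is an equidistant fisheye: a pixel r from the principal point sees the ray r / f radians off the axis. A picture is of the moment at which its call begins: read the wrist's pose just before it. camera_model takes no time and is no camera call.
- bot.hand_in(): hands the job in; it is judged then, once.
The state is a dict: "time_s": time; "joint_positions": joint angles; "qvel": joint speeds; "tau": joint torques, N m; "position": TCP position; "tcp_rot": TCP orientation; "force": force on the tool from outside, world axes, zero at the start; "moment": the same for the moment, N m; "opening": opening from 0.0 (shut) to 1.0 (fully open); "grasp_force": force on a finger pad.
Only numpy, scipy, OpenCV 4.12 (cv2) and the standard library are available. Lean on these libraries where they do the work, as an engineer would, in place of code of your own. Each camera call takes 0.05 s, during which the arm holds its last target. There are 200 camera calls.

## Working session

There is one attempt and no reset: what is moved stays moved. The work goes in short steps, Python scripts to look and compute and a tool call to move; the robot and the scene stay as the last step left them, time stands still between calls to the robot, and variables do not carry over. Pictures are saved under pics/ and viewed, at most 10 in all, crops included, and the job is handed in when it is done.

Besides the shell and the picture viewer there is one more tool, called after ">>>" as name(argument=value, ...), one argument or row to a line, values as JSON. apply_moves: Moves the arm, as the interface text tells. Its arguments: {"type":"object","properties":{"plan":{"type":"string"},"gripper":{"type":"number"}},"required":["plan"]}

```bash
mkdir -p pics
python3 - <<'E'
from rig import bot,capture,camera_model
import cv2
for n in("scene","top"):
    im=capture(n)[:,:,::-1]; cv2.imwrite(f"pics/{n}.png",cv2.resize(im,(800,600),interpolation=cv2.INTER_CUBIC)); cv2.imwrite(f"{n}_raw.png",im)
    print(n,camera_model(n))
s=bot.read_state();print(s)
print(camera_model("wrist"))
E
```

```text
scene {'vertical_fov': 46.53039130309288, 'cx': 265.5544593415218, 'cy': 194.13773441152313, 'position': array([ 1.45038113, -0.58304164,  0.96948298]), 'rotation': array([[ 0.54515331,  0.5086814 , -0.66637159],
       [ 0.83826318, -0.34125945,  0.42527265],
       [-0.01107731, -0.79043357, -0.61244761]])}
top {'vertical_fov': 55.158650008977794, 'cx': 252.1595674671288, 'cy': 191.9378063402457, 'position': array([ 4.83775798e-01, -9.04969575e-04,  1.12610236e+00]), 'rotation': array([[-1.51000041e-02, -9.97447662e-01,  6.97864700e-02],
       [-9.99885130e-01,  1.51546224e-02,  2.53246271e-04],
       [-1.31018750e-03, -6.97746296e-02, -9.97561920e-01]])}
{'time_s': 0.1, 'joint_positions': array([ 6.46579968e+01,  3.02737612e+01,  8.21489872e+01, -3.50851715e-04,
        6.76892991e+01, -1.02278719e+01]), 'qvel': array([-0.05765317, -0.12902379, -0.1275983 ,  0.03146963,  0.06539448,
       -0.05930858]), 'tau': array([ 2.15962723e-04, -4.40987027e+01, -1.77151483e+01,  6.34977221e-02,
        5.33646403e-02, -4.65143648e-05]), 'position': array([0.16265719, 0.60278137, 0.2216685 ]), 'tcp_rot': array([[-9.65408817e-01,  2.60739573e-01, -8.31915625e-04],
       [ 2.60740676e-01,  9.65407255e-01, -1.76983257e-03],
       [ 3.41671992e-04, -1.92552621e-03, -9.99998088e-01]]), 'force': array([-0.59485346,  0.24484569,  0.23934856]), 'moment': array([-0.02658195,  0.01810487, -0.03135757]), 'grasp_force': 0.0, 'opening': 1.0020500870274351}
{'vertical_fov': 65.70646984690485, 'cx': 252.13139289961032, 'cy': 193.2466967403956, 'hand_eye': array([[-7.83196985e-05, -9.63401885e-01, -2.68061189e-01,
         7.51560218e-02],
       [ 9.99999988e-01, -3.89527120e-05, -1.52176380e-04,
         4.98398338e-04],
       [ 1.36165301e-04, -2.68061197e-01,  9.63401877e-01,
        -1.61797193e-01],
       [ 0.00000000e+00,  0.00000000e+00,  0.00000000e+00,
         1.00000000e+00]])}
```

View pics/scene.png

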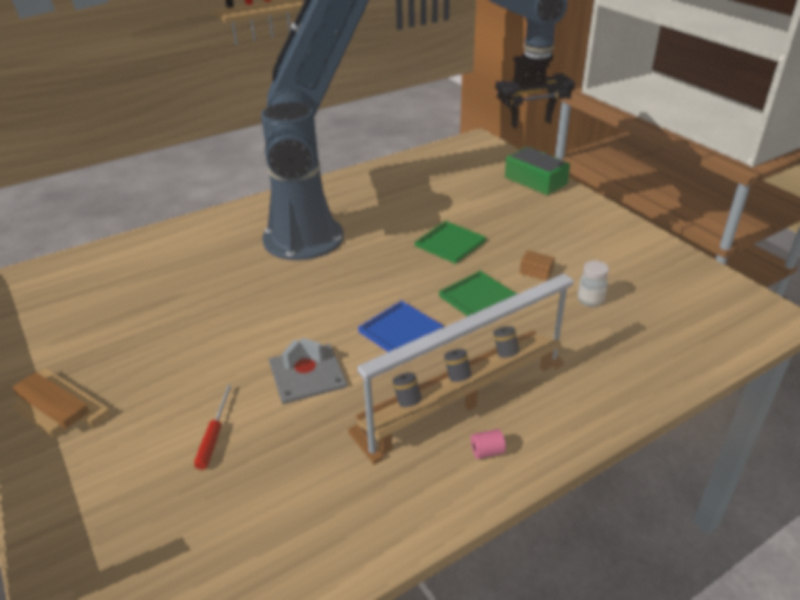

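View pics/top.png

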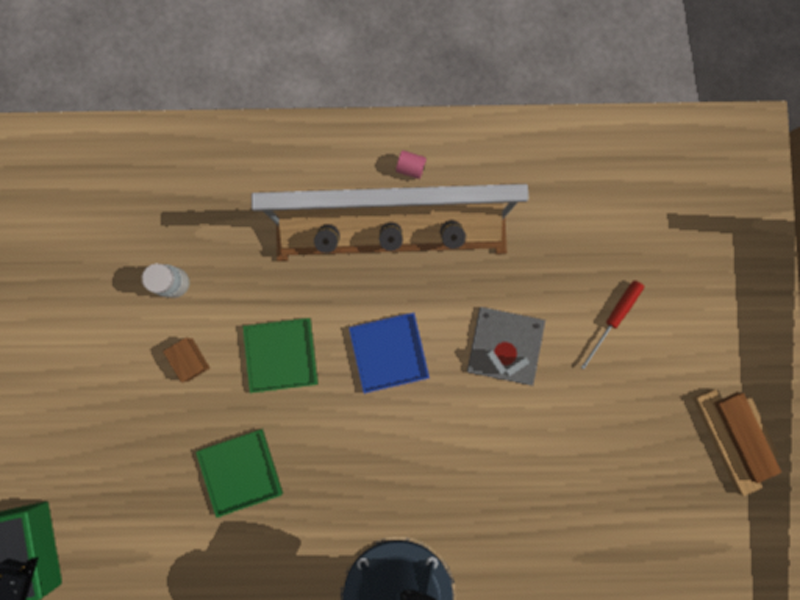

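Green trays: A at (279,355) and B at (238,472) in the 800x600 top view; image right is -y, the robot's right, so A fits (farthest right). The pink cylinder at (410,164) is a decoy. I'll confirm this with enlarged crops.

Run:
```python
import cv2
im=cv2.imread("top_raw.png")
def crop(n,x0,y0,x1,y1,k):
    c=cv2.resize(im[y0:y1,x0:x1],None,fx=k,fy=k,interpolation=cv2.INTER_CUBIC);print(n,c.shape)
    for u in range((x0+9)//10*10,x1,10):
        cv2.line(c,(int((u-x0+.5)*k),0),(int((u-x0+.5)*k),6 if u%50 else 16),(0,255,255),1)
    for v in range((y0+9)//10*10,y1,10):
        cv2.line(c,(0,int((v-y0+.5)*k)),(6 if v%50 else 16,int((v-y0+.5)*k)),(0,255,255),1)
    cv2.imwrite(f"pics/{n}.png",c)
crop("trays",120,190,360,340,3.3333)
crop("rack",155,110,345,175,4.2)
```

```text
trays (500, 800, 3)
rack (273, 798, 3)
```

View pics/trays.png

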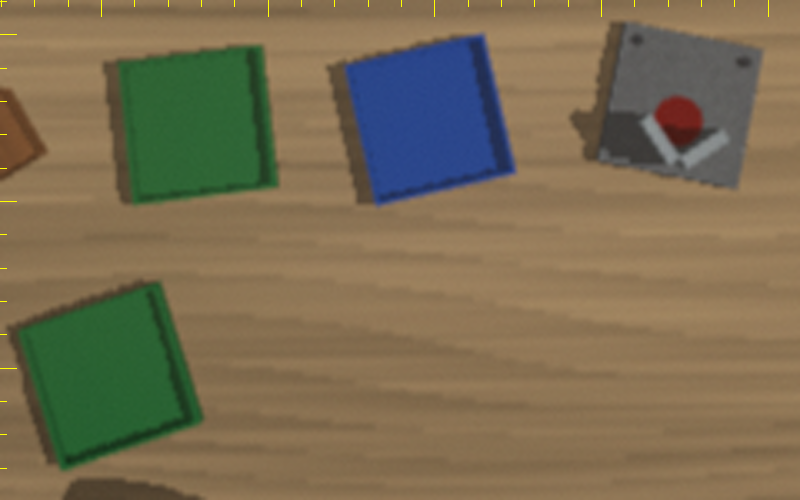

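View pics/rack.png

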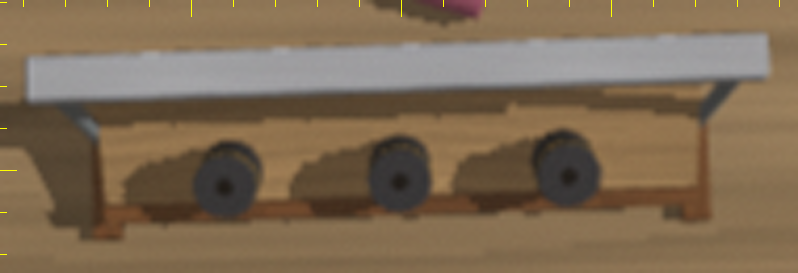

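Confirmed: green A (crop 199,124) is the rightmost and the blue tray and jig are alongside. Foot tops are at crop (225,187), (400,181), (569,176). The jig vee opens upwards (+x). Next, positions.

```bash
cat > h.py <<'E'
import numpy as np
from rig import bot,capture,camera_model
M=camera_model("top")
f=192/np.tan(np.radians(M["vertical_fov"]/2))
def top(p,z):
    d=M["rotation"]@[(p[0]-M["cx"])/f,(p[1]-M["cy"])/f,1]
    return M["position"]+d*(z-M["position"][2])/d[2]
tc=lambda p:(p[0]/3.3333+119.5,p[1]/3.3333+189.5)
rc=lambda p:(p[0]/4.2+154.5,p[1]/4.2+109.5)
E
python3 - <<'E'
from h import *
np.set_printoptions(precision=4,suppress=True)
for n,cs,z in(("green",[(120,62),(262,45),(278,186),(133,203)],.016),("blue",[(345,66),(484,35),(516,173),(376,205)],.016),("jig",[(620,22),(763,50),(738,188),(598,160)],.012)):
    P=np.array([top(tc(c),z) for c in cs]); d=P[:2].mean(0)-P[2:].mean(0)
    print(n,P.mean(0),"yaw",np.degrees(np.arctan2(d[1],d[0])),"sides",np.linalg.norm(P-np.roll(P,1,0),axis=1))
    if n=="jig": print("seat",P.mean(0)-.015*d/np.linalg.norm(d))
print("disc",top(tc((678,118)),.012))
T=[top(rc(c),.0957) for c in[(225,187),(400,181),(569,176)]];print(np.array(T))
d=T[0]-T[2];print("rack yaw",np.degrees(np.arctan2(-d[0],d[1])),np.linalg.norm(d))
B=[top(rc(c),.2) for c in[(27,79),(769,56)]];print("bar",B)
d=B[0]-B[1];print("yaw",np.degrees(np.arctan2(-d[0],d[1])),np.linalg.norm(d))
E
```

```text
green [0.4602 0.2211 0.016 ] yaw 5.818673450089469 sides [0.1274 0.1294 0.1278 0.131 ]
blue [0.4609 0.0117 0.016 ] yaw 12.034470513572535 sides [0.128  0.129  0.1275 0.1291]
jig [ 0.4707 -0.2145  0.012 ] yaw -11.306398171997163 sides [0.1267 0.1322 0.1269 0.1285]
seat [ 0.456  -0.2116  0.012 ]
disc [ 0.4587 -0.2126  0.012 ]
[[ 0.6653  0.1225  0.0957]
 [ 0.6676  0.0045  0.0957]
 [ 0.6693 -0.1094  0.0957]]
rack yaw 0.9712426681028433 0.23200465411204063
bar [array([0.7152, 0.2302, 0.2   ]), array([ 0.7225, -0.2219,  0.2   ])]
yaw 0.9183142561549005 0.4521136272462342
```

```bash
cat >> h.py <<'E'
import sys
from scipy.linalg import logm,expm
from scipy.spatial.transform import Rotation as Rt
a=.42; ry=np.radians(.95)
def yawed(yaw): # tool down, tool x = -(x axis at yaw)
    return Rt.from_euler('z',yaw,degrees=True).as_matrix()@np.diag([-1,1,-1.])
Rz=Rt.from_euler('z',ry).as_matrix()
Rlean=Rz@np.array([[-np.cos(a),0,np.sin(a)],[0,1,0],[-np.sin(a),0,-np.cos(a)]])
def lean(i,h): # TCP pose, tip h above the underside of foot i (0 left,1,2 right), along its axis
    y=(.1225,.0045,-.1094)[i]; x=(.6653,.6676,.6693)[i]
    u=-Rlean[:,2]; topc=np.array([x,y,.0957])
    return topc+u*(h-.05),Rlean
def go(p,R,n=0,cur=None):
    s=bot.read_state(); T0=np.eye(4); T0[:3,:3],T0[:3,3]=(s["tcp_rot"],s["position"]) if cur is None else cur
    T1=np.eye(4); T1[:3,:3],T1[:3,3]=R,p
    D=np.linalg.inv(T0)@T1; ang=np.linalg.norm(Rt.from_matrix(D[:3,:3]).as_rotvec())
    n=n or int(np.ceil(max(np.linalg.norm(D[:3,3])/.038,np.degrees(ang)/6.8,1)))
    E=np.real(expm(np.real(logm(D))/n))
    rv=Rt.from_matrix(E[:3,:3]).as_rotvec()/(2*np.pi)
    print(n,"rows of:"," ".join(f"{v:.3f}" for v in E[:3,3]/.05)," ".join(f"{v:.4f}" for v in rv))
def st():
    s=bot.read_state(); print("t",s["time_s"],"p",s["position"].round(4),"F",s["force"].round(2),"open",round(s["opening"],3),"gf",round(s["grasp_force"],1))
E
python3 - <<'E'
from h import *
p,R=lean(0,.114); print(p); go(p,R,24); go(p,R,30)
go(lean(0,.014)[0],R,0,(R,p))
E
```

```text
[0.63920692 0.12206732 0.15413769]
24 rows of: -0.431 -0.348 0.142 -0.0004 -0.0028 -0.0018
30 rows of: -0.344 -0.279 0.114 -0.0003 -0.0022 -0.0015
3 rows of: 0.000 -0.000 0.667 0.0000 -0.0000 -0.0000
```

>>> apply_moves(
  plan="-0.431 -0.348 0.142 -0.0004 -0.0028 -0.0018;-0.431 -0.348 0.142 -0.0004 -0.0028 -0.0018;-0.431 -0.348 0.142 -0.0004 -0.0028 -0.0018;-0.431 -0.348 0.142 -0.0004 -0.0028 -0.0018;-0.431 -0.348 0.142 -0.0004 -0.0028 -0.0018;-0.431 -0.348 0.142 -0.0004 -0.0028 -0.0018;-0.431 -0.348 0.142 -0.0004 -0.0028 -0.0018;-0.431 -0.348 0.142 -0.0004 -0.0028 -0.0018;-0.431 -0.348 0.142 -0.0004 -0.0028 -0.0018;-0.431 -0.348 0.142 -0.0004 -0.0028 -0.0018",
  gripper=0.7,
)

```text
time_s: 0.93
position: [0.3418, 0.3862, 0.167]
tcp_rot: [[-0.973, 0.148, 0.176], [0.148, 0.989, -0.012], [-0.176, 0.014, -0.984]]
force: [-0.4, -0.2, 0.1]
opening: 0.854
grasp_force: 0.0
```

>>> apply_moves(
  plan="-0.431 -0.348 0.142 -0.0004 -0.0028 -0.0018;-0.431 -0.348 0.142 -0.0004 -0.0028 -0.0018;-0.431 -0.348 0.142 -0.0004 -0.0028 -0.0018;-0.431 -0.348 0.142 -0.0004 -0.0028 -0.0018;-0.431 -0.348 0.142 -0.0004 -0.0028 -0.0018;-0.431 -0.348 0.142 -0.0004 -0.0028 -0.0018;-0.431 -0.348 0.142 -0.0004 -0.0028 -0.0018;-0.431 -0.348 0.142 -0.0004 -0.0028 -0.0018;-0.431 -0.348 0.142 -0.0004 -0.0028 -0.0018;-0.431 -0.348 0.142 -0.0004 -0.0028 -0.0018",
)

```text
time_s: 1.77
position: [0.5501, 0.1915, 0.1506]
tcp_rot: [[-0.937, 0.033, 0.347], [0.034, 0.999, -0.003], [-0.347, 0.009, -0.938]]
force: [0.4, 0.4, 0.2]
opening: 0.849
grasp_force: 0.0
```

```bash
python3 -c "
from h import *
st();go(*lean(0,.114),6)"
```

```text
t 1.7667 p [0.5501 0.1915 0.1506] F [0.37 0.35 0.24] open 0.849 gf 0.0
6 rows of: -0.283 -0.228 0.100 -0.0003 -0.0017 -0.0013
```

>>> apply_moves(
  plan="-0.431 -0.348 0.142 -0.0004 -0.0028 -0.0018;-0.431 -0.348 0.142 -0.0004 -0.0028 -0.0018;-0.431 -0.348 0.142 -0.0004 -0.0028 -0.0018;-0.431 -0.348 0.142 -0.0004 -0.0028 -0.0018;0 0 0 0 0 0;0 0 0 0 0 0;0 0 0 0 0 0",
)

```text
time_s: 2.35
position: [0.6379, 0.1217, 0.1555]
tcp_rot: [[-0.912, -0.012, 0.41], [-0.01, 1.0, 0.006], [-0.41, 0.002, -0.912]]
force: [-0.7, 0.8, 0.9]
opening: 0.848
grasp_force: 0.0
```

Run:
```python
from h import *
import cv2
st();go(*lean(0,.114),2);go(*lean(0,.014),4)
im=capture("wrist")[:,:,::-1].copy();cv2.imwrite("w_raw.png",im)
cv2.imwrite("pics/w1.png",cv2.resize(im,(800,600),interpolation=cv2.INTER_CUBIC))
# predicted pixel of foot top/base centres
W=camera_model("wrist");s=bot.read_state();fw=192/np.tan(np.radians(W["vertical_fov"]/2))
for i in range(3):
  for h in(.05,0):
    q=s["tcp_rot"].T@(lean(i,h)[0]-s["position"]); c=np.linalg.inv(W["hand_eye"])@np.r_[q,1]
    th=np.arctan2(np.hypot(c[0],c[1]),c[2]);k=fw*th/np.hypot(c[0],c[1])
    print(i,h,(np.array([W["cx"]+k*c[0],W["cy"]+k*c[1]])*800/512).round(0))
```

```text
t 2.35 p [0.6379 0.1217 0.1555] F [-0.73  0.76  0.94] open 0.848 gf 0.0
2 rows of: -0.007 0.004 0.018 -0.0000 0.0002 -0.0004
4 rows of: -0.002 0.002 0.509 -0.0000 0.0001 -0.0002
0 0.05 [392. 325.]
0 0 [392. 299.]
1 0.05 [181. 324.]
1 0 [212. 301.]
2 0.05 [ 37. 322.]
2 0 [ 79. 301.]
```

View pics/w1.png

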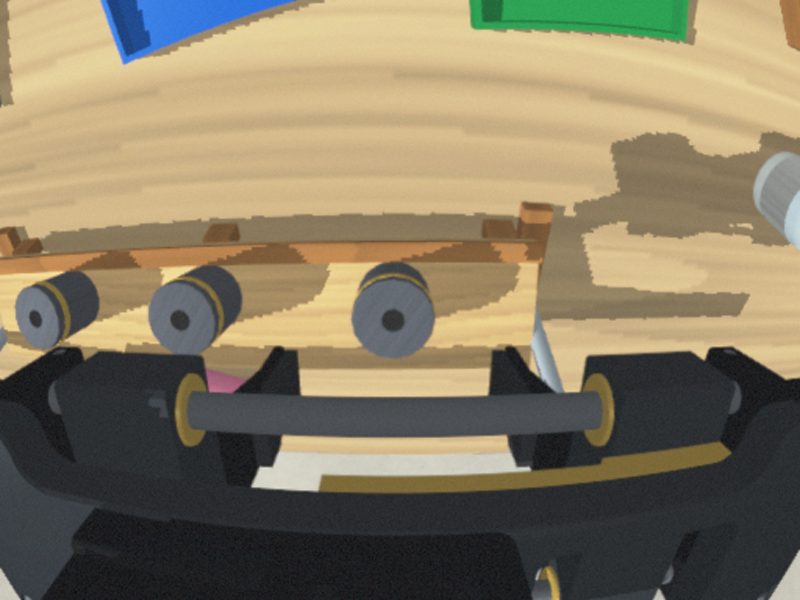

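The wrist view shows the left foot's top at (392,320), against a prediction of (392,325). That is about 2 mm off, and the way between the fingers is clear.

>>> apply_moves(
  plan="0.02 0.008 0.4 0 0 -0.0004;0 0 0.4 0 0 -0.0004;0 0 0.4 0 0 0;0 0 0.4 0 0 0;0 0 0.43 0 0 0;0 0 0 0 0 0;0 0 0 0 0 0;0 0 0 0 0 0",
)

```text
time_s: 3.07
position: [0.6793, 0.1235, 0.064]
tcp_rot: [[-0.911, -0.018, 0.412], [-0.016, 1.0, 0.007], [-0.412, -0.0, -0.911]]
force: [0.1, 0.2, -0.3]
opening: 0.852
grasp_force: 0.0
```

>>> apply_moves(
  plan="0 0 0 0 0 0;0 0 0 0 0 0;0 0 0 0 0 0;0 0 0 0 0 0;0 0 0 0 0 0",
  gripper=-1,
)

```text
time_s: 3.48
position: [0.6801, 0.1227, 0.0641]
tcp_rot: [[-0.911, -0.017, 0.413], [-0.015, 1.0, 0.007], [-0.413, -0.0, -0.911]]
force: [-0.1, -0.5, -0.3]
opening: 0.558
grasp_force: 0.0
```

```bash
python3 -c "
from h import *
st();go(*lean(0,.014),1)"
```

```text
t 3.4833 p [0.6801 0.1227 0.0641] F [-0.15 -0.55 -0.3 ] open 0.558 gf 0.0
1 rows of: 0.013 0.002 0.022 -0.0000 0.0009 0.0000
```

>>> apply_moves(
  plan="0 0 0 0 0 0;0 0 0 0 0 0;0 0 0 0 0 0",
)

```text
time_s: 3.73
position: [0.68, 0.1225, 0.0639]
tcp_rot: [[-0.911, -0.017, 0.413], [-0.015, 1.0, 0.006], [-0.413, -0.001, -0.911]]
force: [-3.1, -2.1, 4.7]
opening: 0.498
grasp_force: 30.0
```

>>> apply_moves(
  plan="0 0 -0.2 0 0 0;0 0 -0.4 0 0 0;0 0 -0.4 0 0 0;0 0 -0.4 0 0 0;0 0 -0.2 0 0 0;0 0 0 0 0 0;0 0 0 0 0 0;0 0 0 0 0 0",
)

```text
time_s: 4.4
position: [0.6466, 0.1222, 0.1353]
tcp_rot: [[-0.912, -0.017, 0.411], [-0.015, 1.0, 0.007], [-0.411, -0.0, -0.912]]
force: [-0.3, 0.0, -2.3]
opening: 0.496
grasp_force: 30.0
```

```bash
cat >> h.py <<'E'
def weigh(n=10):
    F=[]
    for _ in range(n): capture("top"); F.append(bot.read_state()["force"])
    print("F mean",np.mean(F,0).round(2),"sd",np.std(F,0).round(2))
E
python3 -c "
from h import *
st();weigh();st()"
```

```text
t 4.4 p [0.6466 0.1222 0.1353] F [-0.28  0.02 -2.31] open 0.496 gf 30.0
F mean [-0.05 -0.31 -2.98] sd [0.34 0.46 0.4 ]
t 4.9 p [0.647  0.1222 0.1361] F [-0.51 -0.68 -2.47] open 0.499 gf 30.0
```

Lifting the first foot gave -2.98 N, or 0.30 kg: it is the concrete-filled one, so it goes to the blue tray.

```bash
python3 -c "
from h import *
p=np.array([.461,.012,.075]);R=yawed(12)
go(p,R,9);go(p-[0,0,.053],R,4,(R,p))"
```

```text
9 rows of: 0.460 -0.200 0.031 -0.0007 0.0075 -0.0034
4 rows of: -0.000 0.000 0.265 0.0000 0.0000 -0.0000
```

>>> apply_moves(
  plan="0.46 -0.2 0.031 -0.0007 0.0075 -0.0034;0.46 -0.2 0.031 -0.0007 0.0075 -0.0034;0.46 -0.2 0.031 -0.0007 0.0075 -0.0034;0.46 -0.2 0.031 -0.0007 0.0075 -0.0034;0.46 -0.2 0.031 -0.0007 0.0075 -0.0034;0.46 -0.2 0.031 -0.0007 0.0075 -0.0034;0.46 -0.2 0.031 -0.0007 0.0075 -0.0034;0.46 -0.2 0.031 -0.0007 0.0075 -0.0034;0.46 -0.2 0.031 -0.0007 0.0075 -0.0034;0 0 0 0 0 0",
)

```text
time_s: 5.73
position: [0.4589, 0.0103, 0.0752]
tcp_rot: [[-0.978, -0.209, -0.004], [-0.209, 0.978, -0.002], [0.005, -0.001, -1.0]]
force: [-0.7, 0.2, -3.2]
opening: 0.497
grasp_force: 30.0
```

>>> apply_moves(
  plan="0 0 0 0 0 0;0 0 0 0 0 0;0 0 0 0 0 0;0 0 0 0 0 0",
)

```text
time_s: 6.07
position: [0.4622, 0.012, 0.0758]
tcp_rot: [[-0.978, -0.211, 0.002], [-0.211, 0.978, -0.003], [-0.001, -0.003, -1.0]]
force: [0.5, -0.2, -3.5]
opening: 0.5
grasp_force: 30.0
```

```bash
python3 -c "
from h import *
st();p=np.array([.461,.012,.023]);go(p,yawed(12),4)"
```

```text
t 6.0667 p [0.4622 0.012  0.0758] F [ 0.47 -0.17 -3.51] open 0.5 gf 30.0
4 rows of: 0.006 0.002 0.264 -0.0001 0.0001 0.0001
```

>>> apply_moves(
  plan="0 0 0.264 0 0 0;0 0 0.264 0 0 0;0 0 0.264 0 0 0;0 0 0.2 0 0 0;0 0 0.05 0 0 0;0 0 0 0 0 0;0 0 0 0 0 0;0 0 0 0 0 0",
)

```text
time_s: 6.73
position: [0.4618, 0.0116, 0.024]
tcp_rot: [[-0.978, -0.21, 0.001], [-0.21, 0.978, -0.003], [-0.001, -0.003, -1.0]]
force: [-0.2, -0.2, -3.0]
opening: 0.496
grasp_force: 30.0
```

>>> apply_moves(
  plan="0 0 0.02 0 0 0;0 0 0 0 0 0;0 0 0.02 0 0 0;0 0 0 0 0 0",
)

```text
time_s: 7.07
position: [0.4613, 0.0115, 0.0216]
tcp_rot: [[-0.978, -0.21, 0.0], [-0.21, 0.978, -0.002], [0.0, -0.002, -1.0]]
force: [1.4, -0.1, -2.8]
opening: 0.497
grasp_force: 30.0
```

>>> apply_moves(
  plan="0 0 0.02 0 0 0;0 0 0 0 0 0;0 0 0 0 0 0",
)

```text
time_s: 7.32
position: [0.4611, 0.0116, 0.0204]
tcp_rot: [[-0.978, -0.21, -0.0], [-0.21, 0.978, -0.002], [0.001, -0.002, -1.0]]
force: [-0.5, 0.4, -2.8]
opening: 0.498
grasp_force: 30.0
```

>>> apply_moves(
  plan="0 0 0.02 0 0 0;0 0 0 0 0 0;0 0 0 0 0 0",
)

```text
time_s: 7.57
position: [0.4612, 0.0116, 0.0194]
tcp_rot: [[-0.978, -0.21, -0.0], [-0.21, 0.978, -0.002], [0.001, -0.002, -1.0]]
force: [-0.2, 0.0, -3.0]
opening: 0.494
grasp_force: 30.0
```

>>> apply_moves(
  plan="0 0 0.02 0 0 0;0 0 0 0 0 0;0 0 0 0 0 0",
)

```text
time_s: 7.82
position: [0.4612, 0.0116, 0.0186]
tcp_rot: [[-0.978, -0.21, 0.0], [-0.21, 0.978, -0.002], [0.0, -0.002, -1.0]]
force: [-1.2, -0.8, -1.2]
opening: 0.5
grasp_force: 30.0
```

>>> apply_moves(
  plan="0 0 0.02 0 0 0;0 0 0 0 0 0;0 0 0 0 0 0",
)

```text
time_s: 8.07
position: [0.4612, 0.0115, 0.0185]
tcp_rot: [[-0.978, -0.21, 0.001], [-0.21, 0.978, -0.002], [-0.0, -0.003, -1.0]]
force: [-1.7, -1.9, 10.4]
opening: 0.498
grasp_force: 30.0
```

>>> apply_moves(
  plan="0 0 0 0 0 0;0 0 0 0 0 0;0 0 0 0 0 0;0 0 0 0 0 0;0 0 0 0 0 0;0 0 0 0 0 0",
  gripper=0.7,
)

```text
time_s: 8.57
position: [0.4612, 0.0116, 0.0173]
tcp_rot: [[-0.978, -0.21, -0.0], [-0.21, 0.978, -0.002], [0.001, -0.002, -1.0]]
force: [-0.3, -1.1, -0.1]
opening: 0.823
grasp_force: 0.0
```

```bash
python3 -c "
from h import *
st();s=bot.read_state()
p=s['position']+[0,0,.085];go(p,s['tcp_rot'],3)
q=lean(1,.114)[0]+[-.001,0,0];go(q,Rlean,8,(s['tcp_rot'],p))"
```

```text
t 8.5667 p [0.4612 0.0116 0.0173] F [-0.31 -1.15 -0.11] open 0.823 gf 0.0
3 rows of: 0.000 -0.001 -0.567 0.0000 -0.0000 0.0000
8 rows of: -0.462 -0.077 -0.046 0.0008 -0.0083 0.0038
```

>>> apply_moves(
  plan="0 0 -0.4 0 0 0;0 0 -0.65 0 0 0;0 0 -0.65 0 0 0;0 0 0 0 0 0;0 0 0 0 0 0",
)

```text
time_s: 8.98
position: [0.4624, 0.0115, 0.1039]
tcp_rot: [[-0.978, -0.21, 0.004], [-0.21, 0.978, -0.003], [-0.003, -0.004, -1.0]]
force: [-0.3, -0.3, -0.0]
opening: 0.849
grasp_force: 0.0
```

>>> apply_moves(
  plan="-0.462 -0.077 -0.046 0.0008 -0.0083 0.0038;-0.462 -0.077 -0.046 0.0008 -0.0083 0.0038;-0.462 -0.077 -0.046 0.0008 -0.0083 0.0038;-0.462 -0.077 -0.046 0.0008 -0.0083 0.0038;-0.462 -0.077 -0.046 0.0008 -0.0083 0.0038;-0.462 -0.077 -0.046 0.0008 -0.0083 0.0038;-0.462 -0.077 -0.046 0.0008 -0.0083 0.0038;-0.462 -0.077 -0.046 0.0008 -0.0083 0.0038;0 0 0 0 0 0;0 0 0 0 0 0",
)

```text
time_s: 9.82
position: [0.6393, 0.0045, 0.1523]
tcp_rot: [[-0.915, -0.018, 0.403], [-0.017, 1.0, 0.006], [-0.403, -0.001, -0.915]]
force: [-0.9, 0.4, -1.2]
opening: 0.852
grasp_force: 0.0
```

>>> apply_moves(
  plan="0 0 0 0 0 0;0 0 0 0 0 0",
)

```text
time_s: 9.98
position: [0.6386, 0.0049, 0.1525]
tcp_rot: [[-0.915, -0.018, 0.402], [-0.017, 1.0, 0.006], [-0.402, -0.001, -0.915]]
force: [-0.3, 0.7, 0.3]
opening: 0.849
grasp_force: 0.0
```

```bash
python3 -c "
from h import *
st();q=lean(1,.014)[0]+[-.001,0,0];go(q,Rlean,5);weigh(4)"
```

```text
t 9.9833 p [0.6386 0.0049 0.1525] F [-0.33  0.68  0.27] open 0.849 gf 0.0
5 rows of: -0.011 -0.003 0.397 -0.0000 -0.0002 0.0001
F mean [-0.36  0.08  0.22] sd [0.14 0.54 0.34]
```

>>> apply_moves(
  plan="-0.011 -0.003 0.397 0 -0.0002 0.0001;-0.011 -0.003 0.397 0 -0.0002 0.0001;-0.011 -0.003 0.397 0 -0.0002 0.0001;-0.011 -0.003 0.397 0 -0.0002 0.0001;-0.011 -0.003 0.397 0 -0.0002 0.0001;0 0 0 0 0 0;0 0 0 0 0 0;0 0 0 0 0 0",
)

```text
time_s: 10.85
position: [0.6832, 0.0044, 0.0651]
tcp_rot: [[-0.911, -0.015, 0.412], [-0.014, 1.0, 0.006], [-0.412, -0.001, -0.911]]
force: [0.6, -0.7, 0.5]
opening: 0.848
grasp_force: 0.0
```

>>> apply_moves(
  plan="0 0 0 0 0 0;0 0 0 0 0 0;0 0 0 0 0 0;0 0 0 0 0 0;0 0 0 0 0 0;0 0 0 0 0 0;0 0 0 0 0 0;0 0 0 0 0 0",
  gripper=-1,
)

```text
time_s: 11.52
position: [0.6836, 0.004, 0.0651]
tcp_rot: [[-0.911, -0.015, 0.413], [-0.014, 1.0, 0.005], [-0.413, -0.001, -0.911]]
force: [-2.9, -2.2, 4.0]
opening: 0.498
grasp_force: 30.0
```

>>> apply_moves(
  plan="0 0 -0.2 0 0 0;0 0 -0.4 0 0 0;0 0 -0.4 0 0 0;0 0 -0.4 0 0 0;0 0 -0.2 0 0 0;0 0 0 0 0 0;0 0 0 0 0 0;0 0 0 0 0 0",
)

```text
time_s: 12.18
position: [0.6498, 0.0041, 0.1362]
tcp_rot: [[-0.912, -0.015, 0.41], [-0.014, 1.0, 0.006], [-0.41, 0.0, -0.912]]
force: [0.6, 0.2, -6.4]
opening: 0.498
grasp_force: 30.0
```

```bash
python3 -c "
from h import *
st();weigh();st()
p=np.array([.4602,.2211,.075]);R=yawed(5.8);go(p,R,9)
j=np.array([.4707,-.2145,0]);jx=np.array([np.cos(np.radians(-11.3)),np.sin(np.radians(-11.3)),0])
go(j+.03*jx+[0,0,.085],yawed(-11.3),9)"
```

```text
t 12.1833 p [0.6498 0.0041 0.1362] F [ 0.61  0.22 -6.39] open 0.498 gf 30.0
F mean [-0.1  -0.05 -5.77] sd [0.47 0.47 0.44]
t 12.6833 p [0.6505 0.0039 0.1373] F [ 0.19 -0.56 -5.4 ] open 0.498 gf 30.0
9 rows of: 0.421 0.506 0.041 -0.0003 0.0075 -0.0015
9 rows of: 0.315 -0.526 0.041 0.0008 0.0075 0.0037
```

The second foot gave -5.77 N, or 0.59 kg: it is the solid one, so it goes to the jig.

>>> apply_moves(
  plan="0.315 -0.526 0.041 0.0008 0.0075 0.0037;0.315 -0.526 0.041 0.0008 0.0075 0.0037;0.315 -0.526 0.041 0.0008 0.0075 0.0037;0.315 -0.526 0.041 0.0008 0.0075 0.0037;0.315 -0.526 0.041 0.0008 0.0075 0.0037;0.315 -0.526 0.041 0.0008 0.0075 0.0037;0.315 -0.526 0.041 0.0008 0.0075 0.0037;0.315 -0.526 0.041 0.0008 0.0075 0.0037;0.315 -0.526 0.041 0.0008 0.0075 0.0037;0 0 0 0 0 0",
)

```text
time_s: 13.52
position: [0.4997, -0.2258, 0.0851]
tcp_rot: [[-0.98, 0.2, -0.0], [0.2, 0.98, -0.005], [-0.001, -0.005, -1.0]]
force: [1.9, 0.6, -5.8]
opening: 0.499
grasp_force: 30.0
```

>>> apply_moves(
  plan="0 0 0 0 0 0;0 0 0 0 0 0;0 0 0 0 0 0;0 0 0 0 0 0",
)

```text
time_s: 13.85
position: [0.5004, -0.2196, 0.0855]
tcp_rot: [[-0.981, 0.195, -0.0], [0.195, 0.981, -0.001], [-0.0, -0.001, -1.0]]
force: [-1.2, -0.0, -5.6]
opening: 0.5
grasp_force: 30.0
```

```bash
cat >> h.py <<'E'
j=np.array([.4707,-.2145,0]);jx=np.array([np.cos(np.radians(-11.3)),np.sin(np.radians(-11.3)),0])
E
python3 -c "
from h import *
st();go(j+.03*jx+[0,0,.032],yawed(-11.3),5)"
```

```text
t 13.85 p [ 0.5004 -0.2196  0.0855] F [-1.19 -0.04 -5.58] open 0.5 gf 30.0
5 rows of: 0.001 -0.003 0.214 -0.0000 0.0000 0.0000
```

>>> apply_moves(
  plan="0 -0.003 0.214 0 0 0;0 -0.003 0.214 0 0 0;0 -0.003 0.214 0 0 0;0 -0.003 0.214 0 0 0;0 -0.003 0.15 0 0 0;0 0 0.04 0 0 0;0 0 0 0 0 0;0 0 0 0 0 0;0 0 0 0 0 0",
)

```text
time_s: 14.6
position: [0.5001, -0.2216, 0.0333]
tcp_rot: [[-0.981, 0.196, -0.0], [0.196, 0.981, -0.001], [-0.0, -0.001, -1.0]]
force: [-0.7, -0.3, -4.2]
opening: 0.498
grasp_force: 30.0
```

>>> apply_moves(
  plan="0 0 0.02 0 0 0;0 0 0.02 0 0 0;0 0 0 0 0 0;0 0 0 0 0 0",
)

```text
time_s: 14.93
position: [0.4998, -0.2213, 0.0311]
tcp_rot: [[-0.981, 0.196, -0.001], [0.196, 0.981, -0.001], [0.001, -0.001, -1.0]]
force: [1.2, 0.3, -6.1]
opening: 0.497
grasp_force: 30.0
```

>>> apply_moves(
  plan="0 0 0.02 0 0 0;0 0 0 0 0 0;0 0 0 0 0 0",
)

```text
time_s: 15.18
position: [0.4997, -0.2212, 0.0299]
tcp_rot: [[-0.981, 0.196, -0.001], [0.196, 0.981, -0.001], [0.001, -0.001, -1.0]]
force: [-0.2, 0.4, -6.3]
opening: 0.496
grasp_force: 30.0
```

>>> apply_moves(
  plan="0 0 0.02 0 0 0;0 0 0 0 0 0;0 0 0 0 0 0",
)

```text
time_s: 15.43
position: [0.4997, -0.2212, 0.0289]
tcp_rot: [[-0.981, 0.196, -0.001], [0.196, 0.981, -0.001], [0.001, -0.001, -1.0]]
force: [-0.0, -0.3, -5.5]
opening: 0.499
grasp_force: 30.0
```

>>> apply_moves(
  plan="0 0 0.02 0 0 0;0 0 0 0 0 0;0 0 0 0 0 0",
)

```text
time_s: 15.68
position: [0.4997, -0.2212, 0.0279]
tcp_rot: [[-0.981, 0.196, -0.001], [0.196, 0.981, -0.001], [0.001, -0.001, -1.0]]
force: [0.5, 0.3, -6.0]
opening: 0.499
grasp_force: 30.0
```

>>> apply_moves(
  plan="0 0 0.02 0 0 0;0 0 0 0 0 0;0 0 0 0 0 0",
)

```text
time_s: 15.93
position: [0.4998, -0.2213, 0.0271]
tcp_rot: [[-0.981, 0.196, -0.001], [0.196, 0.981, -0.001], [0.001, -0.001, -1.0]]
force: [-0.2, -0.0, -5.0]
opening: 0.498
grasp_force: 30.0
```

>>> apply_moves(
  plan="0 0 0.02 0 0 0;0 0 0 0 0 0;0 0 0 0 0 0",
)

```text
time_s: 16.18
position: [0.4997, -0.2213, 0.027]
tcp_rot: [[-0.981, 0.196, -0.001], [0.196, 0.981, -0.001], [0.001, -0.001, -1.0]]
force: [-3.0, 1.2, 5.6]
opening: 0.497
grasp_force: 30.0
```

>>> apply_moves(
  plan="0 0 0 0 0 0;0 0 0 0 0 0;0 0 0 0 0 0;0 0 0 0 0 0;0 0 0 0 0 0;0 0 0 0 0 0",
  gripper=0.7,
)

```text
time_s: 16.68
position: [0.4998, -0.2213, 0.0258]
tcp_rot: [[-0.981, 0.196, -0.001], [0.196, 0.981, -0.001], [0.001, -0.001, -1.0]]
force: [-0.1, -0.8, 0.2]
opening: 0.824
grasp_force: 0.0
```

>>> apply_moves(
  plan="0 0 -0.4 0 0 0;0 0 -0.5 0 0 0;0 0 -0.5 0 0 0;-0.3 0 0 0 0 0;-0.3 0 0 0 0 0;-0.3 0 0 0 0 0;0 0 0 0 0 0;0 0 0 0 0 0",
  gripper=0.7,
)

```text
time_s: 17.35
position: [0.5439, -0.2299, 0.0957]
tcp_rot: [[-0.981, 0.196, -0.001], [0.196, 0.981, -0.001], [0.001, -0.001, -1.0]]
force: [0.7, -0.2, -0.1]
opening: 0.85
grasp_force: 0.0
```

>>> apply_moves(
  plan="0 0 0 0 0 0;0 0 0 0 0 0;0 0 0 0 0 0;0 0 0 0 0 0;0 0 0 0 0 0;0 0 0 0 0 0;0 0 0 0 0 0;0 0 0 0 0 0",
  gripper=-0.4,
)

```text
time_s: 18.02
position: [0.5439, -0.23, 0.0959]
tcp_rot: [[-0.981, 0.196, -0.001], [0.196, 0.981, -0.001], [0.001, -0.001, -1.0]]
force: [-0.1, 0.1, 0.4]
opening: 0.344
grasp_force: 0.0
```

Run:
```python
from h import *
import cv2
st()
im=capture("wrist")[:,:,::-1]
cv2.imwrite("pics/w2.png",cv2.resize(im,(640,480)))
s=bot.read_state();foot=np.array([.4997,-.2213,.0])
print(s["tcp_rot"].T@(foot-s["position"]))
go(np.array([*(foot+.045*jx)[:2],.024]),yawed(-11.3),4)
```

```text
t 18.0167 p [ 0.5439 -0.23    0.0959] F [-0.14  0.12  0.36] open 0.344 gf 0.0
[ 4.49847927e-02 -2.93853788e-05  9.59656412e-02]
4 rows of: 0.000 -0.000 0.360 -0.0000 -0.0000 -0.0000
```

View pics/w2.png

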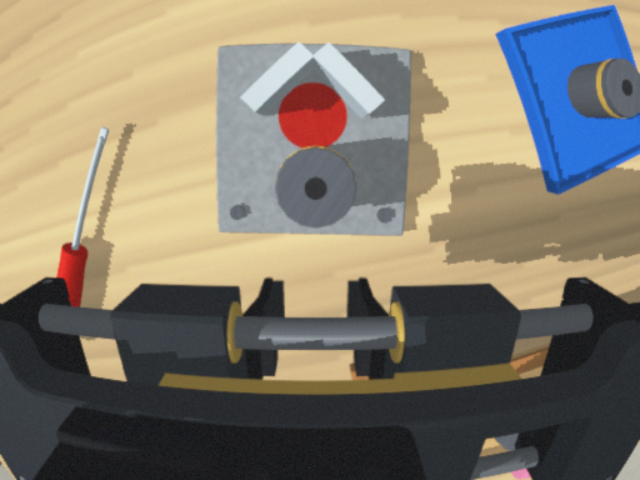

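The foot stands upright on the jig at (316,188) with the vee straight ahead, and the first foot stands in the blue tray. I'll lower the fingers and push.

>>> apply_moves(
  plan="0 0 0.36 0 0 0;0 0 0.36 0 0 0;0 0 0.36 0 0 0;0 0 0.36 0 0 0;0 0 0 0 0 0;0 0 0 0 0 0;0.1 0 0 0 0 0;0.1 0 0 0 0 0;0 0 0 0 0 0;0 0 0 0 0 0",
)

```text
time_s: 18.9
position: [0.534, -0.2282, 0.0249]
tcp_rot: [[-0.981, 0.196, -0.0], [0.196, 0.981, -0.001], [-0.0, -0.001, -1.0]]
force: [-1.0, -0.4, 0.4]
opening: 0.297
grasp_force: 0.0
```

>>> apply_moves(
  plan="0.05 0 0 0 0 0;0.05 0 0 0 0 0;0.05 0 0 0 0 0;0.05 0 0 0 0 0;0.05 0 0 0 0 0;0.05 0 0 0 0 0;0.05 0 0 0 0 0;0.05 0 0 0 0 0;0.05 0 0 0 0 0;0.05 0 0 0 0 0",
)

```text
time_s: 19.73
position: [0.5099, -0.2236, 0.0241]
tcp_rot: [[-0.981, 0.196, 0.0], [0.196, 0.981, -0.002], [-0.001, -0.002, -1.0]]
force: [3.5, -0.9, -0.3]
opening: 0.299
grasp_force: 1.9
```

Run:
```python
from h import *
st();print("jig x of TCP",(bot.read_state()["position"]-j)@jx)
```

```text
t 19.7333 p [ 0.5099 -0.2236  0.0241] F [ 3.54 -0.87 -0.32] open 0.299 gf 1.9
jig x of TCP 0.040258146940684185
```

>>> apply_moves(
  plan="0.05 0 0 0 0 0;0.05 0 0 0 0 0;0.05 0 0 0 0 0;0.05 0 0 0 0 0;0.05 0 0 0 0 0;0.05 0 0 0 0 0;0.05 0 0 0 0 0;0.05 0 0 0 0 0",
)

```text
time_s: 20.4
position: [0.4898, -0.2193, 0.024]
tcp_rot: [[-0.981, 0.196, -0.001], [0.196, 0.981, -0.001], [0.001, -0.001, -1.0]]
force: [4.3, -0.8, 0.2]
opening: 0.301
grasp_force: 2.0
```

>>> apply_moves(
  plan="0.02 0 0 0 0 0;0.02 0 0 0 0 0;0.02 0 0 0 0 0;0 0 0 0 0 0",
)

```text
time_s: 20.73
position: [0.4868, -0.2186, 0.024]
tcp_rot: [[-0.981, 0.196, -0.001], [0.196, 0.981, -0.001], [0.001, -0.001, -1.0]]
force: [4.0, -0.7, 0.3]
opening: 0.3
grasp_force: 1.8
```

Run:
```python
from h import *
st();print("jig x of TCP",(bot.read_state()["position"]-j)@jx)
```

```text
t 20.7333 p [ 0.4868 -0.2186  0.024 ] F [ 3.98 -0.68  0.31] open 0.3 gf 1.8
jig x of TCP 0.01660224900035099
```

>>> apply_moves(
  plan="0.02 0 0 0 0 0;0.02 0 0 0 0 0;0.02 0 0 0 0 0;0 0 0 0 0 0",
)

```text
time_s: 21.07
position: [0.4838, -0.2181, 0.0239]
tcp_rot: [[-0.981, 0.196, -0.001], [0.196, 0.981, -0.001], [0.001, -0.001, -1.0]]
force: [3.8, -1.5, 0.3]
opening: 0.297
grasp_force: 1.9
```

>>> apply_moves(
  plan="0.02 0 0 0 0 0;0.02 0 0 0 0 0;0 0 0 0 0 0",
)

```text
time_s: 21.32
position: [0.4834, -0.2185, 0.0241]
tcp_rot: [[-0.98, 0.197, 0.002], [0.197, 0.98, -0.002], [-0.002, -0.002, -1.0]]
force: [6.4, -1.0, -0.9]
opening: 0.298
grasp_force: 2.9
```

>>> apply_moves(
  plan="0.02 0 0 0 0 0;0 0 0 0 0 0;0 0 0 0 0 0",
)

```text
time_s: 21.57
position: [0.4832, -0.2187, 0.0242]
tcp_rot: [[-0.98, 0.197, 0.003], [0.197, 0.98, -0.003], [-0.004, -0.002, -1.0]]
force: [7.3, -0.9, -0.8]
opening: 0.297
grasp_force: 3.5
```

>>> apply_moves(
  plan="0.02 0 0 0 0 0;0 0 0 0 0 0;0 0 0 0 0 0",
)

```text
time_s: 21.82
position: [0.4829, -0.2189, 0.0244]
tcp_rot: [[-0.98, 0.197, 0.005], [0.197, 0.98, -0.004], [-0.006, -0.003, -1.0]]
force: [8.6, -1.6, -1.7]
opening: 0.301
grasp_force: 4.0
```

>>> apply_moves(
  plan="0.04 0 0 0 0 0;0.04 0 0 0 0 0;0 0 0 0 0 0;0 0 0 0 0 0",
)

```text
time_s: 22.15
position: [0.4813, -0.2199, 0.0248]
tcp_rot: [[-0.98, 0.198, 0.01], [0.198, 0.98, -0.008], [-0.011, -0.006, -1.0]]
force: [11.4, -3.5, -2.6]
opening: 0.3
grasp_force: 5.3
```

Run:
```python
from h import *
import cv2
st()
W=camera_model("wrist");fw=192/np.tan(np.radians(W["vertical_fov"]/2));s=bot.read_state()
for h in(0.012,.062):
    q=s["tcp_rot"].T@(np.r_[(j-.015*jx)[:2],h]-s["position"]); c=np.linalg.inv(W["hand_eye"])@np.r_[q,1]
    th=np.arctan2(np.hypot(c[0],c[1]),c[2]);k=fw*th/np.hypot(c[0],c[1])
    print(np.array([W["cx"]+k*c[0],W["cy"]+k*c[1]]).round(0))
im=capture("wrist")[:,:,::-1]
cv2.imwrite("pics/w3.png",cv2.resize(im[60:260,120:380],None,fx=3,fy=3,interpolation=cv2.INTER_CUBIC))
```

```text
t 22.15 p [ 0.4813 -0.2199  0.0248] F [11.41 -3.5  -2.61] open 0.3 gf 5.3
[257. 193.]
[257. 224.]
```

View pics/w3.png

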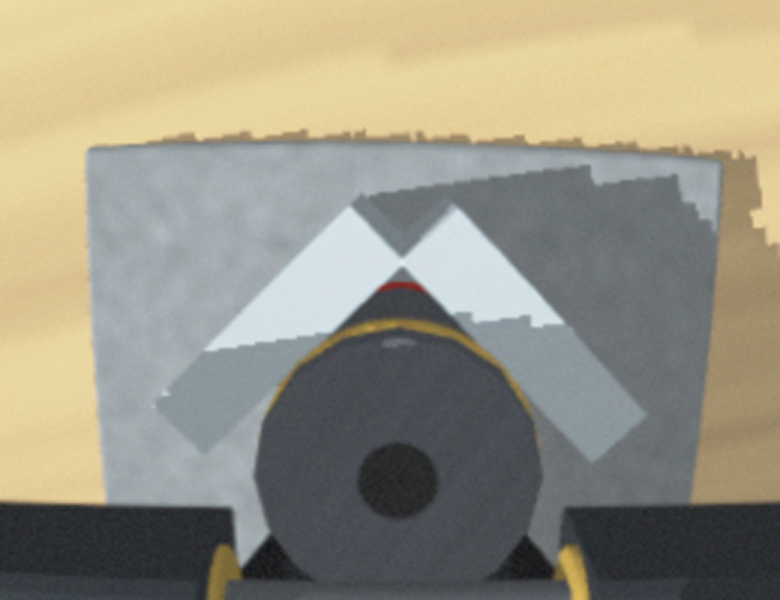

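The foot's centre (398,482) lies on the vee's axis (vertex at (402,262), mid of the tips at (398,456)). It is stalled at 11 N, so it is home. I'll back off.

>>> apply_moves(
  plan="-0.15 0 0 0 0 0;-0.2 0 0 0 0 0;-0.3 0 0 0 0 0;-0.4 0 0 0 0 0;0 0 -0.5 0 0 0;0 0 -0.5 0 0 0;0 0 -0.5 0 0 0;0 0 0 0 0 0;0 0 0 0 0 0;0 0 0 0 0 0",
)

```text
time_s: 23.03
position: [0.5261, -0.2256, 0.098]
tcp_rot: [[-0.981, 0.196, -0.005], [0.196, 0.981, 0.002], [0.005, 0.001, -1.0]]
force: [-0.9, -0.3, -0.4]
opening: 0.3
grasp_force: 0.0
```

Run:
```python
from h import *
import cv2
st();go(lean(2,.114)[0]+[-.001,0,0],Rlean,8)
im=capture("wrist")[:,:,::-1]
cv2.imwrite("pics/w4.png",cv2.resize(im[20:220,120:380],None,fx=3,fy=3,interpolation=cv2.INTER_CUBIC))
```

```text
t 23.0333 p [ 0.5261 -0.2256  0.098 ] F [-0.86 -0.32 -0.42] open 0.3 gf 0.0
8 rows of: -0.282 0.321 -0.090 -0.0009 -0.0084 -0.0042
```

View pics/w4.png

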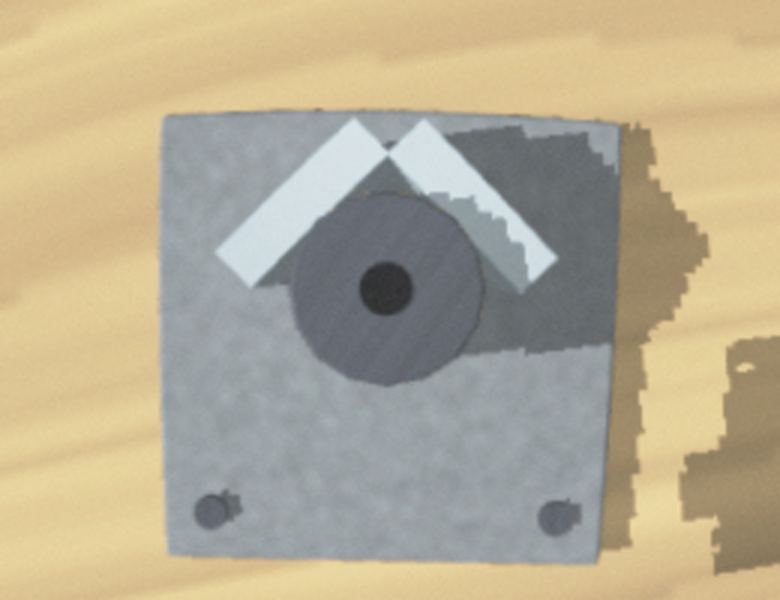

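Run:
```python
from h import *
W=camera_model("wrist");fw=192/np.tan(np.radians(W["vertical_fov"]/2));s=bot.read_state()
def wr(p,z):
    u=np.array([p[0]/3+119.67-W["cx"],p[1]/3+19.67-W["cy"]]);r=np.hypot(*u);th=r/fw
    H=np.array(W["hand_eye"]);d=s["tcp_rot"]@H[:3,:3]@np.r_[u/r*np.sin(th),np.cos(th)]
    o=s["position"]+s["tcp_rot"]@H[:3,3]; return o+d*(z-o[2])/d[2]
f_=wr((386,288),.062);v=wr((388,154),.052);l=wr((250,288),.052);r=wr((521,293),.052)
print(f_,v,np.linalg.norm((f_-v)[:2]))
for e in(l,r):
    t=(e-v)[:2];t/=np.linalg.norm(t);w=(f_-v)[:2];print("dist to plate mm",1e3*abs(t[0]*w[1]-t[1]*w[0]))
```

```text
[ 0.45380006 -0.21309669  0.062     ] [ 0.42310587 -0.20659201  0.052     ] 0.03137584927154058
dist to plate mm 22.339126811942247
dist to plate mm 21.928736884829984
```

>>> apply_moves(
  plan="-0.282 0.321 -0.09 -0.0009 -0.0084 -0.0042;-0.282 0.321 -0.09 -0.0009 -0.0084 -0.0042;-0.282 0.321 -0.09 -0.0009 -0.0084 -0.0042;-0.282 0.321 -0.09 -0.0009 -0.0084 -0.0042;-0.282 0.321 -0.09 -0.0009 -0.0084 -0.0042;-0.282 0.321 -0.09 -0.0009 -0.0084 -0.0042;-0.282 0.321 -0.09 -0.0009 -0.0084 -0.0042;-0.282 0.321 -0.09 -0.0009 -0.0084 -0.0042;0 0 0 0 0 0;0 0 0 0 0 0",
  gripper=0.7,
)

```text
time_s: 23.92
position: [0.6424, -0.1098, 0.1539]
tcp_rot: [[-0.913, -0.018, 0.406], [-0.016, 1.0, 0.008], [-0.407, 0.001, -0.914]]
force: [0.9, 0.2, 0.3]
opening: 0.84
grasp_force: 0.0
```

>>> apply_moves(
  plan="0 0 0 0 0 0;0 0 0 0 0 0;0 0 0 0 0 0",
)

```text
time_s: 24.17
position: [0.6434, -0.1117, 0.1547]
tcp_rot: [[-0.912, -0.016, 0.409], [-0.014, 1.0, 0.006], [-0.409, -0.0, -0.913]]
force: [-1.0, 0.1, 0.9]
opening: 0.849
grasp_force: 0.0
```

Run:
```python
from h import *
st();go(lean(2,.0145)[0]+[-.001,0,0],Rlean,5)
```

```text
t 24.1667 p [ 0.6434 -0.1117  0.1547] F [-1.02  0.08  0.92] open 0.849 gf 0.0
5 rows of: 0.006 0.008 0.398 -0.0000 0.0000 -0.0000
```

The foot on the jig is 22.3 and 21.9 mm from the two plates, so it is seated. Now the third foot.

>>> apply_moves(
  plan="0.006 0.008 0.398 0 0 0;0.006 0.008 0.398 0 0 0;0.006 0.008 0.398 0 0 0;0.006 0.008 0.398 0 0 0;0.006 0.008 0.398 0 0 0;0 0 0 0 0 0;0 0 0 0 0 0;0 0 0 0 0 0",
)

```text
time_s: 24.83
position: [0.683, -0.1087, 0.0645]
tcp_rot: [[-0.912, -0.016, 0.41], [-0.015, 1.0, 0.006], [-0.41, -0.001, -0.912]]
force: [0.1, 0.5, 0.1]
opening: 0.85
grasp_force: 0.0
```

>>> apply_moves(
  plan="0 0 0 0 0 0;0 0 0 0 0 0;0 0 0 0 0 0;0 0 0 0 0 0;0 0 0 0 0 0;0 0 0 0 0 0;0 0 0 0 0 0;0 0 0 0 0 0",
  gripper=-1,
)

```text
time_s: 25.5
position: [0.6837, -0.1088, 0.0648]
tcp_rot: [[-0.911, -0.016, 0.412], [-0.016, 1.0, 0.005], [-0.412, -0.002, -0.911]]
force: [-2.1, -1.0, 4.6]
opening: 0.495
grasp_force: 30.0
```

>>> apply_moves(
  plan="0 0 -0.2 0 0 0;0 0 -0.4 0 0 0;0 0 -0.4 0 0 0;0 0 -0.4 0 0 0;0 0 -0.2 0 0 0;0 0 0 0 0 0;0 0 0 0 0 0;0 0 0 0 0 0",
)

```text
time_s: 26.17
position: [0.6499, -0.1084, 0.1361]
tcp_rot: [[-0.912, -0.017, 0.409], [-0.016, 1.0, 0.007], [-0.409, -0.0, -0.913]]
force: [-1.2, -0.3, -1.6]
opening: 0.5
grasp_force: 30.0
```

```bash
python3 -c "
from h import *
st();weigh(8);st()
R=yawed(5.8);p=np.array([.48,.12,.13]);q=np.array([.4602,.2211,.075]);go(p,R,9);go(q,R,5,(R,p))"
```

```text
t 26.1667 p [ 0.6499 -0.1084  0.1361] F [-1.23 -0.27 -1.62] open 0.5 gf 30.0
F mean [-0.09 -0.22 -1.18] sd [0.49 0.45 0.48]
t 26.5667 p [ 0.6503 -0.1087  0.1365] F [-0.74 -0.44 -0.96] open 0.493 gf 30.0
9 rows of: 0.346 0.528 -0.069 -0.0003 0.0075 -0.0015
5 rows of: 0.038 0.410 0.220 0.0000 0.0000 0.0000
```

-1.18 N, or 0.12 kg: hollow, so it goes to the green tray.

>>> apply_moves(
  plan="0.346 0.528 -0.069 -0.0003 0.0075 -0.0015;0.346 0.528 -0.069 -0.0003 0.0075 -0.0015;0.346 0.528 -0.069 -0.0003 0.0075 -0.0015;0.346 0.528 -0.069 -0.0003 0.0075 -0.0015;0.346 0.528 -0.069 -0.0003 0.0075 -0.0015;0.346 0.528 -0.069 -0.0003 0.0075 -0.0015;0.346 0.528 -0.069 -0.0003 0.0075 -0.0015;0.346 0.528 -0.069 -0.0003 0.0075 -0.0015;0.346 0.528 -0.069 -0.0003 0.0075 -0.0015",
)

```text
time_s: 27.32
position: [0.4793, 0.1209, 0.1303]
tcp_rot: [[-0.995, -0.103, -0.003], [-0.103, 0.995, -0.002], [0.003, -0.002, -1.0]]
force: [0.4, -0.8, -0.9]
opening: 0.497
grasp_force: 30.0
```

>>> apply_moves(
  plan="0.038 0.41 0.22 0 0 0;0.038 0.41 0.22 0 0 0;0.038 0.41 0.22 0 0 0;0.038 0.41 0.22 0 0 0;0.038 0.41 0.22 0 0 0;0 0 0 0 0 0;0 0 0 0 0 0;0 0 0 0 0 0;0 0 0 0 0 0",
)

```text
time_s: 28.07
position: [0.4609, 0.22, 0.0755]
tcp_rot: [[-0.995, -0.102, -0.0], [-0.102, 0.995, -0.002], [0.0, -0.002, -1.0]]
force: [-0.1, 0.0, -0.8]
opening: 0.499
grasp_force: 30.0
```

```bash
python3 -c "
from h import *
st();go(np.array([.4602,.2211,.0225]),yawed(5.8),5)"
```

```text
t 28.0667 p [0.4609 0.22   0.0755] F [-0.13  0.   -0.76] open 0.499 gf 30.0
5 rows of: 0.002 0.005 0.212 -0.0001 -0.0000 0.0000
```

Contact is expected at TCP z of about 0.019.

>>> apply_moves(
  plan="0.002 0.005 0.212 0 0 0;0.002 0.005 0.212 0 0 0;0.002 0.005 0.212 0 0 0;0.002 0.005 0.212 0 0 0;0.002 0.005 0.15 0 0 0;0 0 0.05 0 0 0;0 0 0 0 0 0;0 0 0 0 0 0;0 0 0 0 0 0",
)

```text
time_s: 28.82
position: [0.4596, 0.2218, 0.0227]
tcp_rot: [[-0.995, -0.102, -0.001], [-0.102, 0.995, -0.002], [0.001, -0.002, -1.0]]
force: [0.0, -0.5, -1.6]
opening: 0.496
grasp_force: 30.0
```

>>> apply_moves(
  plan="0 0 0.02 0 0 0;0 0 0.02 0 0 0;0 0 0 0 0 0;0 0 0 0 0 0",
)

```text
time_s: 29.15
position: [0.4594, 0.2218, 0.0207]
tcp_rot: [[-0.995, -0.102, -0.001], [-0.102, 0.995, -0.002], [0.001, -0.002, -1.0]]
force: [-0.1, 0.5, -1.2]
opening: 0.497
grasp_force: 30.0
```

>>> apply_moves(
  plan="0 0 0.02 0 0 0;0 0 0 0 0 0;0 0 0 0 0 0",
)

```text
time_s: 29.4
position: [0.4595, 0.2218, 0.0196]
tcp_rot: [[-0.995, -0.102, -0.001], [-0.102, 0.995, -0.002], [0.001, -0.002, -1.0]]
force: [-0.1, -0.3, 0.4]
opening: 0.495
grasp_force: 30.0
```

>>> apply_moves(
  plan="0 0 0.02 0 0 0;0 0 0 0 0 0;0 0 0 0 0 0",
)

```text
time_s: 29.65
position: [0.4594, 0.2218, 0.0195]
tcp_rot: [[-0.995, -0.103, -0.001], [-0.103, 0.995, -0.002], [0.001, -0.002, -1.0]]
force: [-2.1, -0.3, 7.9]
opening: 0.498
grasp_force: 30.0
```

>>> apply_moves(
  plan="0 0 0 0 0 0;0 0 0 0 0 0;0 0 0 0 0 0;0 0 0 0 0 0;0 0 0 0 0 0;0 0 0 0 0 0",
  gripper=0.7,
)

```text
time_s: 30.15
position: [0.4593, 0.2217, 0.0184]
tcp_rot: [[-0.995, -0.102, -0.002], [-0.102, 0.995, -0.002], [0.002, -0.002, -1.0]]
force: [-0.3, -0.3, 0.6]
opening: 0.82
grasp_force: 0.0
```

>>> apply_moves(
  plan="0 0 -0.3 0 0 0;0 0 -0.6 0 0 0;0 0 -0.7 0 0 0;0 0 -0.7 0 0 0;0.6 0 0 0 0 0;0.6 0 0 0 0 0;0.6 0 0 0 0 0;0 0 0 0 0 0;0 0 0 0 0 0;0 0 0 0 0 0",
)

```text
time_s: 30.98
position: [0.371, 0.213, 0.1339]
tcp_rot: [[-0.995, -0.103, 0.0], [-0.103, 0.995, -0.002], [-0.0, -0.002, -1.0]]
force: [0.4, 0.7, 1.0]
opening: 0.849
grasp_force: 0.0
```

```bash
python3 -c "
from h import *
import cv2
st()
for n in('scene','top'): cv2.imwrite(n+'_end.png',capture(n)[:,:,::-1])
a=cv2.imread('scene_end.png')[120:320,120:400];b=cv2.imread('top_end.png')[110:310,85:365]
cv2.imwrite('pics/end.png',cv2.resize(cv2.vconcat([a,b]),None,fx=1.5,fy=1.5,interpolation=cv2.INTER_CUBIC))"
```

```text
t 30.9833 p [0.371  0.213  0.1339] F [0.36 0.72 1.  ] open 0.849 gf 0.0
```

View pics/end.png

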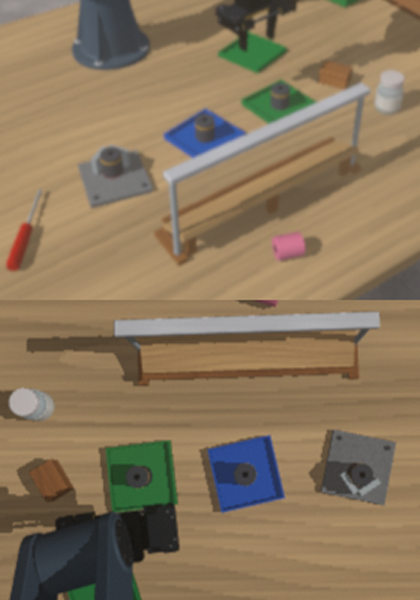

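All three feet stand upright: green tray (138,476), blue tray (245,474) and jig vee (360,474). The gripper is clear and the jar, offcut and screwdriver look undisturbed.

```bash
python3 -c "
from rig import bot
print(bot.hand_in())"
```

```text
the job is handed in; nothing more can be done
None
```

The job is handed in at about 31 s: the hollow foot (0.12 kg) stands in the green tray, the concrete-filled one (0.30 kg) in the blue tray, and the solid one (0.59 kg) against both sides of the jig's vee, all upright and released.

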